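# Flip a relief plate over the edge of the slab and slide it home

## Task

Turn the wood-mounted brass relief plate face down on the marble slab without ever gripping or lifting it: with the fingertips push it against the slab's front edge until it tips up on edge and flips over onto the slab, brass side down. Then push it across the slab until it sits squarely against the steel stop bar, wholly on the slab. Leave the other things on the table where they are.

Things in the scene. Friction and masses are not known exactly. Their poses are not given: they have to be found in the camera images.
- stamp: Square relief plate: wooden mount 96 x 96 x 24 mm with a 78 x 78 mm brass plate 3 mm proud on its upper face; 0.18 kg; wider than most grippers open. Starts flat on the table, brass up, on the slab's -y side, a side within 0.25 rad of parallel to the slab's front edge. Origin: centre of the wooden underside; z points out of the brass face (up at start, down when done); x, y parallel to the sides.
- slab: Marble slab, 200 mm (x) by 180 mm (y) by 8 mm high, fixed. Origin: centre of its underside; z up. Its front edge, an upright wall 8 mm high, is at y = -90 mm in its frame. A dark steel stop bar (170 x 16 mm, 14 mm high above the slab) lies along x; its near face is at y = +60 mm. Its +y, the way to push, is to the robot's left within about 0.2 rad.
- stamp_edge_a (a point): Middle of the plate's side at x = +48 mm in its frame, 20 mm above its underside.
- stamp_edge_d (a point): Middle of the plate's side at y = -48 mm, away from the slab at the start, 20 mm above the underside. Only this side has its lower edge bevelled, 11 mm wide at the bottom, 17 mm high (the others are upright). With the other side against the slab, a fingertip pushed at this side and moved forward and up with the rising edge tips it past upright; leaning the fingers forward 30 degrees helps.
- stamp_edge_b (a point): Middle of the plate's side at x = -48 mm in its frame, 20 mm above its underside.
- stamp_edge_c (a point): Middle of the plate's side at y = +48 mm in its frame, 20 mm above its underside.
- beeswax: Bystander: round cake of yellow beeswax, 48 mm across, 16 mm high. Origin: centre of its underside.
- buckle_0: Bystander: brass-coloured buckle frame, 42 x 50 x 9 mm. Origin: centre of its underside.
- awl: Bystander: awl with a wooden handle, 135 mm long, lying. Origin: centre of its underside.
- bone_folder: Bystander: pale bone folder, 141 x 17 x 13 mm, lying. Origin: centre of its underside.
- pattern_weight: Bystander: brown leather-covered cube weight, about 60 mm, 0.85 kg. Origin: centre of its underside.
- tape_white: Bystander: roll of white tape lying flat, 76 mm across, 36 mm high. Origin: centre of its underside.
There are look-alikes about, which are no part of the job. Leave any red look-alike of the stamp alone.

How it is judged (in metres and radians):
On the way, in this order (a step that is already met when the one before it is completed fails the run):
1. the plate stands tipped up on edge at the front edge of the slab (angle between stamp's own z axis and vertical between 0.9 and 2.3 rad and y of stamp in the frame of slab between -0.19 and -0.04 m), for 0.02 s.
2. the plate lies face down on the slab, not yet at the stop bar (angle between stamp's own z axis and vertical above 3 rad and z of stamp in the frame of slab between 0.031 and 0.039 m and y of stamp in the frame of slab below 0 m), for 0.1 s.
At the end, for the whole second after the job is handed in: The plate lies brass side down, flat (within 0.1 rad) on the slab, its leading side within about 5 mm of the stop bar and parallel to it within 0.1 rad, its centre within 55 mm of the slab's middle along the bar (so nothing overhangs the slab by more than 3 mm), at rest (angle between stamp's own z axis and vertical above 3.04 rad and y of stamp in the frame of slab between 0.007 and 0.018 m and x of stamp in the frame of slab between -0.055 and 0.055 m and z of stamp in the frame of slab between 0.031 and 0.039 m and (angle between the y axis of stamp and the y axis of slab, either way round below 0.1 rad or angle between the x axis of stamp and the y axis of slab, either way round below 0.1 rad) and linear speed of stamp below 0.02 m/s); the robot touches nothing.
It fails at once if the plate is lifted clear: no side of it is left within 45 mm of the table (height (world z) of each of stamp_edge_a, stamp_edge_b, stamp_edge_c, stamp_edge_d above 0.045 m).
It fails at once if a bystander is moved by more than 25 mm (distance of any of beeswax, buckle_0, awl, bone_folder, pattern_weight, tape_white from where it was at the start of the episode above 0.025 m).
It also fails if it takes over 72 s, if anything falls off the work surface, if the arm or the gripper's body presses on something with over 40 N, if the wrist force passes 120 N, or if a joint passes its speed limit or range.

## Robot

A 6-joint arm with a two-finger parallel gripper is mounted at the origin on a cart in front of the work surface, level with it; the furniture and walls round the work are solid. World frame = base frame: x ahead of the robot, y to its left, z up, the work surface at z = 0. Lengths are in m, angles in degrees, forces in N, time in s.
With the tool pointing down it reaches from about 0.4 to 0.825 m from the base axis. Payload 7 kg.
Tool frame: the origin (TCP) lies between the finger pads; the fingertips stand 11 mm ahead of it and the grasp point (between the pads) lies 8 mm behind it; z points along the fingers, y is the direction in which the jaws open and shut (so a half turn about z gives the same grasp; the last joint's range is limited). The gripper opens to 88 mm and grips with 3 to 60 N. Pads are 19 mm wide; open, the fingers measure 130 mm over their backs; the gripper's body (78 mm by 193 mm) begins 47 mm behind the grasp point.
Start: joints at [-52.878, 20.546, 0.682, 0, -70.136, -16.507], TCP at [0.238, -0.632, 0.238] pointing down, gripper open.
Joint ranges: [-176.03, 176.03], [-82.01, 121.73], [-58.28, 71.71], [-173.87, 95.51], [-174.79, -0.11], [-173.66, 173.66]. Speed limits (degrees/s): [136.94, 136.94, 172.46, 180, 180, 180].

## Interface

Orientations are given as [roll, pitch, yaw] about the fixed x, y, z axes, in that order (R = Rz(yaw) Ry(pitch) Rx(roll)).
In Python, from plant import r gives the robot as it stands.
- The arm moves only by the shell command python3 -m inch 'ROWS' [OPENING] [FORCE]. ROWS is JSON, a list of rows, each an object of numbers: "x", "y", "z": the shift along the tool's x, y, z as a fraction of full scale; "yaw": the turn about the tool's z as a fraction of full scale. In form: [{"x": .., "y": .., "z": .., "yaw": ..}, ...]. A call has 1 to 5 rows; each row shifts and turns the pose as measured when the row begins, along the tool's axes as they then stand; what a row does not reach is not made up. Full scale, the value 1, is 0.025 m for a shift and 4 degrees for a turn. A row lasts 1/12 s, in which the tool goes at most 41.7 mm and 7.16 degrees, less where a joint would pass 70% of its speed; a pose out of reach is approached as far as the arm can. A call with a number of a shift or a turn outside -1 to 1 is refused whole. A call with a gripper value outside its range is refused whole. OPENING is the opening, from -1 (shut) to 1 (fully open), set as the call begins (- or left out, the last holds). The fingers move at their own pace and stop on an object; FORCE is the grip in N (left out, the last holds). Time passes only in rows, so rows that do not move let the fingers close. It gives the time, the measured TCP pose, the force and the opening at its end, in the units of the state.
- r.get_state(): the state, without advancing time (a new reading comes with each control period).
- r.capture(name): name is "scene" or "side" or "wrist"; returns (picture, depth): 384x512x3 uint8, red, green, blue; 384x512 float32, m along the optical axis (not along the pixel's ray), 0 where there is no reading.
- r.camera_info(name): a dict with "mtx" (3x3 intrinsics, pixels), "k1" (the pictures are not rectified: a ray, as slopes to the right and down, at radius r is drawn at 1 + k1 r^2 times it, then the intrinsics apply), "pose" (4x4, takes a point from camera to world coordinates). Camera axes: x right, y down, z forward; pixel columns grow to the right and rows downward; lengths in m; the calibration is good to about 2 mm. A picture is of the moment at which its call begins: read the wrist's pose just before it. camera_info takes no time and is no camera call; for the wrist camera it gives the pose at the moment of the call.
- r.close_job(): hands the job in, once; it reports no verdict.
The state is a dict: "time_s": time; "joints": joint angles; "qd": joint speeds; "joint_torque": joint torques, N m; "tcp_pos": TCP position; "eef_rot": TCP orientation; "contact_force": force on the tool from outside, world axes, zero at the start; "moment": the same for the moment, N m; "gripper_width": finger opening in m.
Only numpy, scipy, OpenCV 4.12 (cv2) and the standard library are available. Lean on these libraries where they do the work, as an engineer would, in place of code of your own. Each camera call takes 0.05 s, during which the arm holds its last target. There are 200 camera calls.

## Working session

There is one attempt and no reset: what is moved stays moved. The work goes in short steps, Python scripts to look and compute and a shell command to move; the robot and the scene stay as the last step left them, time stands still between calls to the robot, and variables do not carry over. Pictures are saved under pics/ and viewed, about 8 in all and at most 12, crops included, and the job is handed in when it is done.

```bash
ls; mkdir -p pics; cat > h.py <<'E'
import numpy as np, cv2
from plant import r
def snap(n,save=None):
    ci=r.camera_info(n); im,d=r.capture(n)
    if save: cv2.imwrite('pics/'+save,cv2.cvtColor(im,cv2.COLOR_RGB2BGR))
    return im,d,ci
def cloud(d,ci):
    h,w=d.shape; u,v=np.meshgrid(np.arange(w,dtype=float),np.arange(h,dtype=float))
    p=cv2.undistortPoints(np.stack([u,v],-1).reshape(-1,1,2),np.array(ci['mtx'],float),np.array([ci['k1'],0,0,0.])).reshape(h,w,2)
    P=np.concatenate([p*d[...,None],d[...,None]],-1); T=np.array(ci['pose'])
    W=P@T[:3,:3].T+T[:3,3]; W[d==0]=np.nan
    return W
E
python3 - <<'E'
from h import *
s=r.get_state(); print(s['time_s'],s['tcp_pos'],s['eef_rot'],s['contact_force'])
ims=[]
for n in('scene','side'):
    im,d,ci=snap(n); np.savez(f'{n}.npz',im=im,d=d,W=cloud(d,ci)); ims.append(im)
    print(n,np.array(ci['pose']).round(3).tolist())
cv2.imwrite('pics/a.png',cv2.cvtColor(ims[0],cv2.COLOR_RGB2BGR))
cv2.imwrite('pics/b.png',cv2.cvtColor(ims[1],cv2.COLOR_RGB2BGR))
E
```

```text
pics
0.0 [ 0.23743351 -0.63133753  0.23659464] [ 1.79901399e+02 -9.27443402e-03 -1.59393514e+02] [-0.48155941  0.68826654  0.54365916]
scene [[0.614, -0.348, 0.708, -0.29], [-0.789, -0.241, 0.566, -0.629], [-0.026, -0.906, -0.423, 0.557], [0.0, 0.0, 0.0, 1.0]]
side [[-0.846, -0.339, 0.411, 0.078], [-0.533, 0.551, -0.643, 0.781], [-0.009, -0.763, -0.646, 0.801], [0.0, 0.0, 0.0, 1.0]]
```

View pics/a.png

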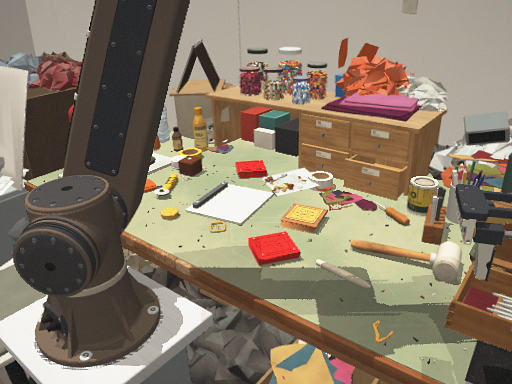

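View pics/b.png

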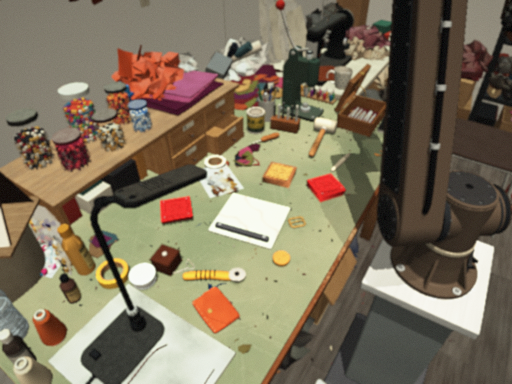

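Candidates for the stamp are the yellow plate at scene (303,216) / side (280,174) and the red plates at scene (274,248) and (251,169). The yellow one fits: brass-coloured and on the slab's right. The white slab is at scene (235,202), with its dark bar on the far left side. I'll measure these and confirm in a crop.

```bash
python3 - <<'E'
from h import *
S=np.load('scene.npz');D=np.load('side.npz')
a=cv2.cvtColor(S['im'],cv2.COLOR_RGB2BGR)[150:290,150:350];b=cv2.cvtColor(D['im'],cv2.COLOR_RGB2BGR)[140:260,190:360]
cv2.imwrite('pics/c.png',np.hstack([cv2.resize(a,(428,300),interpolation=2),cv2.resize(b,(425,300)[:2],interpolation=2)])[:, :800])
for n,Z in(('scene',S),('side',D)):
    W=Z['W'];im=Z['im'];hsv=cv2.cvtColor(im,cv2.COLOR_RGB2HSV)
    z=W[...,2]; reg=(W[...,0]>.2)&(W[...,0]<.9)&(abs(W[...,1])<.6)
    def rect(m,name):
        k,lab,st,c=cv2.connectedComponentsWithStats(m.astype(np.uint8))
        for i in range(1,k):
            if st[i,4]<60: continue
            P=W[lab==i]; (cx,cy),(w,h),an=cv2.minAreaRect(P[:,:2].astype(np.float32))
            print(n,name,c[i].round(),st[i,4],'ctr',round(cx,3),round(cy,3),'wh',round(w,3),round(h,3),round(an,1),'z',np.percentile(P[:,2],[5,50,95]).round(3))
    rect(reg&(z>.004)&(z<.08)&(hsv[...,1]<40)&(hsv[...,2]>170),'white')
    rect(reg&(z>.003)&(z<.08)&(hsv[...,2]<80),'dark')
    rect(reg&(z>.018)&(z<.06)&(hsv[...,0]>8)&(hsv[...,0]<32)&(hsv[...,1]>90),'yel')
    rect(reg&(z>.01)&(z<.06)&((hsv[...,0]<6)|(hsv[...,0]>174))&(hsv[...,1]>150),'red')
    rect(reg&(z>.006)&(z<.12),'obj')
E
```

```text
scene white [164. 161.] 279 ctr 0.625 0.517 wh 0.153 0.138 51.9 z [0.012 0.014 0.033]
scene white [296. 180.] 790 ctr 0.728 0.023 wh 0.124 0.2 59.7 z [0.018 0.031 0.038]
scene white [233. 203.] 1698 ctr 0.52 0.119 wh 0.204 0.181 8.9 z [0.007 0.009 0.011]
scene white [448. 251.] 296 ctr 0.542 -0.48 wh 0.082 0.036 8.8 z [0.046 0.052 0.054]
scene dark [190. 168.] 250 ctr 0.605 0.388 wh 0.06 0.084 28.2 z [0.006 0.025 0.043]
scene dark [210. 196.] 105 ctr 0.507 0.181 wh 0.169 0.012 8.4 z [0.012 0.016 0.022]
scene dark [418. 208.] 106 ctr 0.761 -0.339 wh 0.015 0.054 0.9 z [0.013 0.02  0.027]
scene dark [473. 356.] 107 ctr 0.299 -0.599 wh 0.104 0.007 3.6 z [0.012 0.013 0.015]
scene yel [218. 137.] 101 ctr 0.87 0.507 wh 0.049 0.052 14.3 z [0.02  0.038 0.057]
scene yel [177. 142.] 74 ctr 0.741 0.586 wh 0.017 0.029 49.1 z [0.021 0.038 0.056]
scene yel [194. 152.] 345 ctr 0.685 0.46 wh 0.269 0.102 32.2 z [0.02  0.029 0.054]
scene yel [355. 176.] 1402 ctr 0.83 -0.092 wh 0.1 0.388 6.0 z [0.02  0.04  0.058]
scene yel [321. 175.] 73 ctr 0.784 -0.028 wh 0.033 0.054 8.6 z [0.02  0.029 0.037]
scene ye
[... 4625 characters left out ...]
13 wh 0.099 0.1 55.4 z [0.01  0.024 0.028]
side obj [176. 210.] 724 ctr 0.736 0.222 wh 0.097 0.1 45.4 z [0.017 0.025 0.028]
side obj [ 69. 259.] 1933 ctr 0.816 0.515 wh 0.169 0.168 89.9 z [0.012 0.048 0.113]
side obj [110. 238.] 167 ctr 0.825 0.41 wh 0.034 0.077 65.1 z [0.012 0.015 0.018]
side obj [166. 323.] 7173 ctr 0.533 0.477 wh 0.428 0.246 0.0 z [0.01  0.013 0.051]
side obj [281. 258.] 202 ctr 0.364 0.21 wh 0.044 0.048 2.9 z [0.009 0.014 0.017]
side obj [104. 276.] 273 ctr 0.73 0.516 wh 0.04 0.088 66.1 z [0.008 0.023 0.026]
side obj [215. 274.] 599 ctr 0.485 0.358 wh 0.166 0.044 35.5 z [0.01  0.018 0.023]
side obj [215. 309.] 1253 ctr 0.425 0.431 wh 0.08 0.107 68.8 z [0.01  0.014 0.017]
```

View pics/c.png

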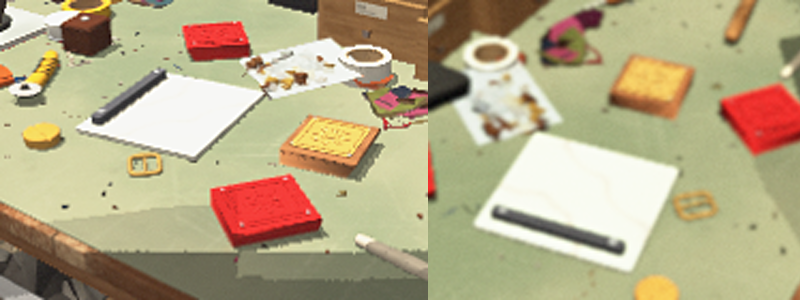

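The crop confirms it: the wood-sided brass plate at scene (303,216) is the stamp, at about (0.550, -0.112) with yaw of about 11.5°. The slab centre is at (0.521, 0.120) with yaw of about 9.3°. The red plates are the look-alikes. I'll move to behind the stamp, staying high.

```bash
python3 -m inch '[{"x":-0.92,"y":0.61},{"x":-0.92,"y":0.61},{"x":-0.92,"y":0.61},{"x":-0.92,"y":0.61},{"x":-0.92,"y":0.61}]' 0.05
python3 -m inch '[{"x":-0.92,"y":0.61},{"x":-0.92,"y":0.61},{"x":-0.92,"y":0.61},{"x":-0.92,"y":0.61},{"x":-0.92,"y":0.61}]'
python3 -m inch '[{"yaw":-1},{"yaw":-1},{"yaw":-1},{"yaw":-1},{"yaw":-1}]'
python3 -m inch '[{"yaw":-1},{"yaw":-1},{"yaw":-1},{"yaw":-1},{"yaw":-1}]'
```

```text
validation failed for argument at $[0]...
validation failed for argument at $[0]...
validation failed for argument at $[0]...
validation failed for argument at $[0]...
```

```bash
python3 -m inch '[{"x":-0.92,"y":0.61,"z":0,"yaw":0},{"x":-0.92,"y":0.61,"z":0,"yaw":0},{"x":-0.92,"y":0.61,"z":0,"yaw":0},{"x":-0.92,"y":0.61,"z":0,"yaw":0},{"x":-0.92,"y":0.61,"z":0,"yaw":0}]' 0.05
python3 -m inch '[{"x":0,"y":0,"z":0,"yaw":-1},{"x":0,"y":0,"z":0,"yaw":-1},{"x":0,"y":0,"z":0,"yaw":-1},{"x":0,"y":0,"z":0,"yaw":-1},{"x":0,"y":0,"z":0,"yaw":-1}]'
```

```text
time_s: 0.52
tcp_pos: [0.3167, -0.5184, 0.2324]
eef_rot: [179.6, -0.2, -159.8]
contact_force: [0.4, -0.2, -1.0]
gripper_width: 0.0599
time_s: 0.93
tcp_pos: [0.3202, -0.5119, 0.2312]
eef_rot: [179.4, 0.1, -138.8]
contact_force: [-0.3, -0.5, -0.3]
gripper_width: 0.0459
```

```bash

python3 -m inch '[{"x":0,"y":0,"z":0,"yaw":-1},{"x":0,"y":0,"z":0,"yaw":-1},{"x":0,"y":0,"z":0,"yaw":-1},{"x":0,"y":0,"z":0,"yaw":-1},{"x":0,"y":0,"z":0,"yaw":-1}]'
python3 -m inch '[{"x":0,"y":0,"z":0,"yaw":-1},{"x":0,"y":0,"z":0,"yaw":-1},{"x":0,"y":0,"z":0,"yaw":-1},{"x":0,"y":0,"z":0,"yaw":-1},{"x":0,"y":0,"z":0,"yaw":-1}]'
python3 -m inch '[{"x":0,"y":0,"z":0,"yaw":-1},{"x":0,"y":0,"z":0,"yaw":-1},{"x":0,"y":0,"z":0,"yaw":-0.9},{"x":0,"y":0,"z":0,"yaw":-0.5},{"x":0,"y":0,"z":0,"yaw":0}]'
python3 -m inch '[{"x":-0.9,"y":-1,"z":0,"yaw":0},{"x":-0.9,"y":-1,"z":0,"yaw":0},{"x":-0.9,"y":-1,"z":0,"yaw":0},{"x":-0.9,"y":-1,"z":0,"yaw":0},{"x":-0.9,"y":-1,"z":0,"yaw":0}]'
```

```text
time_s: 1.35
tcp_pos: [0.3196, -0.5104, 0.229]
eef_rot: [179.2, 0.4, -117.7]
contact_force: [0.9, -0.2, -0.5]
gripper_width: 0.0458
time_s: 1.77
tcp_pos: [0.3188, -0.5092, 0.2267]
eef_rot: [179.2, 0.8, -96.7]
contact_force: [-0.7, 0.1, -0.7]
gripper_width: 0.0459
time_s: 2.18
tcp_pos: [0.3179, -0.508, 0.2244]
eef_rot: [179.3, 1.2, -82.2]
contact_force: [-0.1, -0.1, -0.1]
gripper_width: 0.0459
time_s: 2.6
tcp_pos: [0.4256, -0.3794, 0.2231]
eef_rot: [179.1, 1.4, -83.2]
contact_force: [-0.2, -0.1, -0.2]
gripper_width: 0.0461
```

```bash

python3 -m inch '[{"x":-1,"y":-0.92,"z":0,"yaw":-0.2},{"x":-1,"y":-0.92,"z":0,"yaw":-0.2},{"x":-1,"y":-0.92,"z":0,"yaw":-0.2},{"x":-1,"y":-0.92,"z":0,"yaw":-0.2},{"x":-1,"y":-0.92,"z":0,"yaw":-0.1}]'
python3 -m inch '[{"x":-0.6,"y":-0.7,"z":0,"yaw":0},{"x":-0.2,"y":-0.5,"z":0,"yaw":0},{"x":0,"y":0,"z":0,"yaw":0}]'
cat > look.py <<'E'
from h import *
import sys
n=sys.argv[1]; s=r.get_state(); im,d,ci=snap(n,sys.argv[2] if len(sys.argv)>2 else None); W=cloud(d,ci); np.savez(n+'.npz',im=im,d=d,W=W)
print(s['time_s'],np.round(s['tcp_pos'],4),np.round(s['eef_rot'],1),np.round(s['contact_force'],1))
E
python3 look.py wrist w1.png
```

```text
time_s: 3.02
tcp_pos: [0.5248, -0.2317, 0.2235]
eef_rot: [179.1, 1.5, -79.9]
contact_force: [0.8, -0.7, -0.9]
gripper_width: 0.0462
time_s: 3.27
tcp_pos: [0.5547, -0.1999, 0.223]
eef_rot: [179.1, 1.5, -79.8]
contact_force: [1.1, 0.3, -0.2]
gripper_width: 0.0462
3.2667 [ 0.5547 -0.1999  0.223 ] [179.1   1.5 -79.8] [ 1.1  0.3 -0.2]
```

View pics/w1.png

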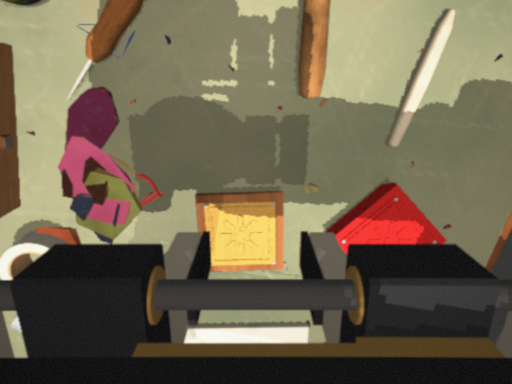

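The picture shows the stamp at about (240,230), the red plate at (385,225), and the fingers straddling the stamp's line.

```bash
cat > st.py <<'E'
from h import *
import sys
Z=np.load(sys.argv[1]+'.npz');W=Z['W'];hsv=cv2.cvtColor(Z['im'],cv2.COLOR_RGB2HSV)
x0,x1,y0,y1,z0,z1=map(float,sys.argv[2:8])
m=(W[...,0]>x0)&(W[...,0]<x1)&(W[...,1]>y0)&(W[...,1]<y1)&(W[...,2]>z0)&(W[...,2]<z1)
k,l,s,c=cv2.connectedComponentsWithStats(m.astype(np.uint8))
for i in range(1,k):
    if s[i,4]>80:
        P=W[l==i]; q=cv2.minAreaRect(P[:,:2].astype(np.float32)); print(c[i].round(),s[i,4],np.round(q[0],4),np.round(q[1],4),round(q[2],1),'corners',cv2.boxPoints(q).round(3).tolist(),'z',np.percentile(P[:,2],[5,50,95]).round(3))
E
python3 st.py wrist .45 .64 -.2 -.02 .015 .04; python3 st.py scene .45 .64 -.2 -.02 .015 .04;python3 st.py side .45 .64 -.2 -.02 .015 .04
python3 st.py scene .35 .75 0 .26 .006 .0115;python3 st.py side .35 .65 0 .26 .0045 .0115
python3 st.py scene .4 .65 .1 .26 .016 .0315;python3 st.py side .4 .65 .1 .26 .016 .0315
```

```text
[242. 229.] 6220 [ 0.5542 -0.1125] [0.0954 0.0973] 11.5 corners [[0.49799999594688416, -0.07400000095367432], [0.5170000195503235, -0.17000000178813934], [0.6110000014305115, -0.1509999930858612], [0.5910000205039978, -0.054999999701976776]] z [0.022 0.025 0.027]
[304. 216.] 771 [ 0.5496 -0.1119] [0.1002 0.0976] 10.8 corners [[0.4909999966621399, -0.0729999989271164], [0.5099999904632568, -0.16899999976158142], [0.6079999804496765, -0.15000000596046448], [0.5899999737739563, -0.054999999701976776]] z [0.018 0.026 0.028]
[280. 173.] 522 [ 0.5499 -0.1112] [0.0966 0.1014] 12.6 corners [[0.492000013589859, -0.07199999690055847], [0.5139999985694885, -0.17100000381469727], [0.6079999804496765, -0.15000000596046448], [0.5860000252723694, -0.050999999046325684]] z [0.018 0.025 0.028]
[232. 203.] 1737 [0.5194 0.114 ] [0.2116 0.1822] 5.7 corners [[0.4050000011920929, 0.1940000057220459], [0.4230000078678131, 0.013000000268220901], [0.6340000033378601, 0.03400000184774399], [0.6159999966621399, 0.2150000035762787]] z [0.007 0.009 0.01 ]
[252. 218.] 2341 [0.526 0.117] [0.2071 0.1941] 10.6 corners [[0.4059999883174896, 0.19300000369548798], [0.44200000166893005, 0.003000000026077032], [0.6460000276565552, 0.04100000113248825], [0.6100000143051147, 0.23199999332427979]] z [0.005 0.007 0.01 ]
[209. 194.] 195 [0.5071 0.1874] [0.1702 0.0198] 11.1 corners [[0.421999990940094, 0.1809999942779541], [0.4259999990463257, 0.16099999845027924], [0.5929999947547913, 0.1940000057220459], [0.5889999866485596, 0.21400000154972076]] z [0.017 0.022 0.024]
[242. 231.] 286 [0.5096 0.1895] [0.1698 0.0199] 11.0 corners [[0.42399999499320984, 0.18299999833106995], [0.42800000309944153, 0.164000004529953], [0.5950000286102295, 0.19599999487400055], [0.5910000205039978, 0.2150000035762787]] z [0.017 0.021 0.024]
```

```bash

python3 -m inch '[{"x":0,"y":-0.3,"z":1,"yaw":-0.1},{"x":0,"y":-0.3,"z":1,"yaw":0},{"x":0,"y":0,"z":1,"yaw":0},{"x":0,"y":0,"z":1,"yaw":0},{"x":0,"y":0,"z":1,"yaw":0}]'
python3 -m inch '[{"x":0,"y":0,"z":1,"yaw":0},{"x":0,"y":0,"z":0.8,"yaw":0},{"x":0,"y":0,"z":0.4,"yaw":0},{"x":0,"y":0,"z":0,"yaw":0}]'
```

```text
time_s: 3.73
tcp_pos: [0.5687, -0.2001, 0.1004]
eef_rot: [179.8, 1.2, -79.7]
contact_force: [-0.3, -0.1, -0.9]
gripper_width: 0.046
time_s: 4.07
tcp_pos: [0.5613, -0.2032, 0.0375]
eef_rot: [179.2, 1.4, -80.2]
contact_force: [-0.4, 0.1, -0.5]
gripper_width: 0.0458
```

```bash

python3 -m inch '[{"x":0,"y":-0.3,"z":0.4,"yaw":-0.2},{"x":0,"y":-0.1,"z":0.3,"yaw":0},{"x":-0.8,"y":0,"z":0,"yaw":0},{"x":-0.5,"y":0,"z":0,"yaw":0}]'
python3 -m inch '[{"x":-0.5,"y":0,"z":0,"yaw":0},{"x":-0.5,"y":0,"z":0,"yaw":0},{"x":-0.5,"y":0,"z":0,"yaw":0},{"x":-0.5,"y":0,"z":0,"yaw":0}]'
```

```text
time_s: 4.4
tcp_pos: [0.5676, -0.1723, 0.0211]
eef_rot: [179.4, 1.3, -79.6]
contact_force: [-0.4, 0.6, -0.1]
gripper_width: 0.0461
time_s: 4.73
tcp_pos: [0.5598, -0.1193, 0.024]
eef_rot: [179.6, 1.2, -79.6]
contact_force: [0.5, -1.8, -1.2]
gripper_width: 0.0459
```

```bash

python3 -m inch '[{"x":-0.5,"y":0,"z":0.1,"yaw":0},{"x":-0.5,"y":0,"z":0.1,"yaw":0},{"x":-0.4,"y":0,"z":0.1,"yaw":0}]'
python3 -m inch '[{"x":-0.2,"y":0,"z":0.1,"yaw":0},{"x":-0.2,"y":0,"z":0.1,"yaw":0}]'
python3 look.py side s1.png
python3 st.py side .4 .64 -.1 .06 .015 .04
```

```text
time_s: 4.98
tcp_pos: [0.5549, -0.0809, 0.0201]
eef_rot: [179.9, 1.1, -79.4]
contact_force: [0.7, -2.7, 3.3]
gripper_width: 0.0463
time_s: 5.15
tcp_pos: [0.5541, -0.0723, 0.0178]
eef_rot: [180.0, 0.8, -79.1]
contact_force: [3.6, -69.5, 24.6]
gripper_width: 0.0465
5.15 [ 0.5541 -0.0723  0.0178] [180.    0.8 -79.1] [  3.6 -69.5  24.6]
[269. 188.] 666 [ 0.5395 -0.0243] [0.0975 0.1192] 10.1 corners [[0.48100000619888306, 0.026000000536441803], [0.5019999742507935, -0.09200000017881393], [0.5979999899864197, -0.07400000095367432], [0.5770000219345093, 0.0430000014603138]] z [0.018 0.025 0.029]
```

Contact with the wall is at 70 N and very stiff. I'll back off, lower the tips a little, then press gently while rising.

```bash

python3 -m inch '[{"x":0.1,"y":0,"z":0,"yaw":0},{"x":0.05,"y":0,"z":0.15,"yaw":0}]'
python3 -m inch '[{"x":-0.05,"y":0,"z":0.03,"yaw":0}]'
python3 -m inch '[{"x":-0.06,"y":0,"z":0,"yaw":0}]'
python3 -m inch '[{"x":-0.06,"y":0,"z":0,"yaw":0}]'
```

```text
time_s: 5.37
tcp_pos: [0.5553, -0.0778, 0.0155]
eef_rot: [-179.9, 0.6, -79.1]
contact_force: [0.6, -0.2, 0.2]
gripper_width: 0.046
time_s: 5.45
tcp_pos: [0.5545, -0.0766, 0.0141]
eef_rot: [-179.9, 0.7, -79.1]
contact_force: [0.5, -0.2, 0.6]
gripper_width: 0.0459
time_s: 5.53
tcp_pos: [0.5539, -0.0747, 0.0136]
eef_rot: [-180.0, 0.7, -79.2]
contact_force: [-0.1, 0.2, 0.3]
gripper_width: 0.046
time_s: 5.62
tcp_pos: [0.5534, -0.0732, 0.0132]
eef_rot: [180.0, 0.7, -79.2]
contact_force: [1.7, -18.3, 2.2]
gripper_width: 0.0458
```

```bash

python3 -m inch '[{"x":-0.06,"y":0,"z":-0.15,"yaw":0}]'
python3 -m inch '[{"x":-0.07,"y":0,"z":-0.2,"yaw":0}]'
python3 -m inch '[{"x":-0.07,"y":0,"z":-0.2,"yaw":0}]'
python3 look.py side s2.png
python3 - <<'E'
import cv2
cv2.imwrite('pics/s2c.png',cv2.resize(cv2.imread('pics/s2.png')[120:250,190:370],(720,520),interpolation=2))
E
```

```text
time_s: 5.7
tcp_pos: [0.5532, -0.0727, 0.0166]
eef_rot: [179.9, 0.6, -79.2]
contact_force: [2.3, -17.3, 0.7]
gripper_width: 0.0459
time_s: 5.78
tcp_pos: [0.5531, -0.072, 0.0215]
eef_rot: [179.9, 0.5, -79.2]
contact_force: [0.7, -10.2, 1.0]
gripper_width: 0.0462
time_s: 5.87
tcp_pos: [0.5529, -0.071, 0.0266]
eef_rot: [179.9, 0.5, -79.2]
contact_force: [1.5, -6.7, 0.9]
gripper_width: 0.0459
5.8667 [ 0.5529 -0.071   0.0266] [179.9   0.5 -79.2] [ 1.5 -6.7  0.9]
```

View pics/s2c.png

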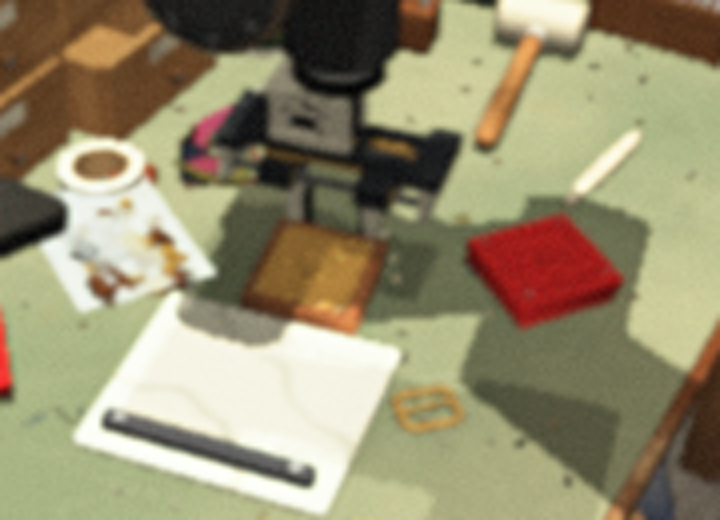

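The plate is against the slab's front edge at crop (315,275), with the fingertips at (300,215) and (370,220). I'll measure its tilt.

```bash
cat > tilt.py <<'E'
from h import *
import sys
def tilt(name,shot=None):
    s=r.get_state(); im,d,ci=snap(name,shot); W=cloud(d,ci); hsv=cv2.cvtColor(im,cv2.COLOR_RGB2HSV)
    th=np.radians(10.7); c=np.array([.521,.120]); ex=np.array([np.cos(th),np.sin(th)]); ey=np.array([-ex[1],ex[0]])
    q=W[...,:2]-c; X=q@ex; Y=q@ey; Z=W[...,2]
    m=(abs(X)<.075)&(Y>-.24)&(Y<.06)&(Z>.012)&(Z<.13)&(hsv[...,0]>5)&(hsv[...,0]<32)&(hsv[...,1]>90)
    P=np.stack([X[m],Y[m],Z[m]],1); best=None; rng=np.random.default_rng(0)
    for _ in range(200):
        a=P[rng.choice(len(P),3,False)]; n=np.cross(a[1]-a[0],a[2]-a[0]); l=np.linalg.norm(n)
        if l<1e-5: continue
        n/=l; k=abs((P-a[0])@n)<.002
        if best is None or k.sum()>best.sum(): best=k
    Q=P[best]; n=np.linalg.svd(Q-Q.mean(0))[2][2]; n*=np.sign(n[2]) or 1
    print(name,'t',round(s['time_s'],2),'tcp',np.round(s['tcp_pos'],4),'F',np.round(s['contact_force'],1),'n',m.sum(),best.sum(),'normal',n.round(2),'tilt',np.degrees(np.arccos(n[2])).round(1),'slabXYZ rng',np.percentile(P,1,0).round(3),np.percentile(P,99,0).round(3))
if __name__=='__main__':
    for a in sys.argv[1:]:
        n,*f=a.split(':'); tilt(n,f[0] if f else None)
E
python3 tilt.py side scene
```

```text
side t 5.92 tcp [ 0.5532 -0.0707  0.0275] F [-0.8 -7.7  1.9] n 852 401 normal [-0.03  0.16  0.99] tilt 9.1 slabXYZ rng [-0.061 -0.215  0.013] [ 0.045 -0.086  0.119]
scene t 5.97 tcp [ 0.553  -0.0708  0.0271] F [ 0.8 -9.7  1.4] n 555 236 normal [-0.06  0.15  0.99] tilt 9.2 slabXYZ rng [-0.062 -0.228  0.012] [ 0.022 -0.088  0.116]
```

Tilt is 9° and rising. I'll follow the arc.

```bash

python3 -m inch '[{"x":-0.1,"y":0,"z":-0.2,"yaw":0}]'
python3 -m inch '[{"x":-0.12,"y":0,"z":-0.2,"yaw":0},{"x":-0.12,"y":0,"z":-0.2,"yaw":0}]'
python3 tilt.py side
python3 -m inch '[{"x":-0.13,"y":0,"z":-0.2,"yaw":0}]'
python3 tilt.py side
```

```text
time_s: 6.1
tcp_pos: [0.5527, -0.0694, 0.0316]
eef_rot: [179.9, 0.4, -79.1]
contact_force: [1.9, -13.1, 2.9]
gripper_width: 0.0459
time_s: 6.27
tcp_pos: [0.5521, -0.0657, 0.0423]
eef_rot: [179.8, 0.2, -79.1]
contact_force: [1.1, -8.1, 3.6]
gripper_width: 0.0459
side t 6.27 tcp [ 0.5521 -0.0657  0.0423] F [ 1.1 -8.1  3.6] n 892 426 normal [0.   0.32 0.95] tilt 19.0 slabXYZ rng [-0.06  -0.209  0.015] [ 0.046 -0.083  0.128]
time_s: 6.4
tcp_pos: [0.5517, -0.063, 0.0482]
eef_rot: [179.8, 0.1, -79.1]
contact_force: [1.9, -7.5, 1.5]
gripper_width: 0.0462
side t 6.4 tcp [ 0.5517 -0.063   0.0482] F [ 1.9 -7.5  1.5] n 882 458 normal [0.   0.36 0.93] tilt 20.9 slabXYZ rng [-0.059 -0.204  0.014] [ 0.04  -0.083  0.128]
```

```bash

python3 -m inch '[{"x":-0.2,"y":0,"z":-0.1,"yaw":0},{"x":-0.2,"y":0,"z":-0.08,"yaw":0}]'
python3 tilt.py side
python3 -m inch '[{"x":-0.2,"y":0,"z":-0.1,"yaw":0},{"x":-0.2,"y":0,"z":-0.1,"yaw":0}]'
python3 tilt.py side scene
```

```text
time_s: 6.62
tcp_pos: [0.5511, -0.0575, 0.0567]
eef_rot: [179.8, -0.3, -78.9]
contact_force: [1.4, -25.3, 15.5]
gripper_width: 0.0464
side t 6.62 tcp [ 0.5511 -0.0575  0.0567] F [  1.4 -25.3  15.5] n 865 475 normal [0.01 0.46 0.89] tilt 27.6 slabXYZ rng [-0.056 -0.169  0.015] [ 0.039 -0.081  0.099]
time_s: 6.83
tcp_pos: [0.5502, -0.052, 0.0652]
eef_rot: [179.8, -0.7, -78.9]
contact_force: [0.4, -15.5, 11.1]
gripper_width: 0.0461
side t 6.83 tcp [ 0.5502 -0.052   0.0652] F [  0.4 -15.5  11.1] n 883 501 normal [-0.01  0.56  0.83] tilt 34.1 slabXYZ rng [-0.056 -0.161  0.016] [ 0.04  -0.08   0.074]
scene t 6.88 tcp [ 0.5502 -0.0516  0.0657] F [ -1.  -16.   10.9] n 392 182 normal [-1.   -0.    0.01] tilt 89.4 slabXYZ rng [-0.059 -0.163  0.014] [ 0.024 -0.086  0.074]
```

```bash

python3 -m inch '[{"x":-0.22,"y":0,"z":-0.15,"yaw":0},{"x":-0.25,"y":0,"z":-0.15,"yaw":0}]'
python3 tilt.py side
python3 -m inch '[{"x":-0.25,"y":0,"z":-0.15,"yaw":0},{"x":-0.25,"y":0,"z":-0.15,"yaw":0}]'
python3 tilt.py side:s3.png
```

```text
time_s: 7.1
tcp_pos: [0.5487, -0.0438, 0.0751]
eef_rot: [179.8, -1.0, -78.8]
contact_force: [-1.2, -14.6, 11.2]
gripper_width: 0.046
side t 7.1 tcp [ 0.5487 -0.0438  0.0751] F [ -1.2 -14.6  11.2] n 898 483 normal [-0.02  0.69  0.73] tilt 43.5 slabXYZ rng [-0.056 -0.151  0.018] [ 0.039 -0.079  0.082]
time_s: 7.32
tcp_pos: [0.5468, -0.0332, 0.0854]
eef_rot: [179.8, -1.3, -78.7]
contact_force: [-0.8, -6.0, 6.4]
gripper_width: 0.046
side t 7.32 tcp [ 0.5468 -0.0332  0.0854] F [-0.8 -6.   6.4] n 903 514 normal [0.01 0.79 0.62] tilt 51.7 slabXYZ rng [-0.056 -0.138  0.018] [ 0.039 -0.078  0.092]
```

```bash

python3 -m inch '[{"x":-0.26,"y":0,"z":-0.1,"yaw":0},{"x":-0.26,"y":0,"z":-0.08,"yaw":0}]'
python3 tilt.py side
python3 -m inch '[{"x":-0.28,"y":0,"z":-0.05,"yaw":0},{"x":-0.28,"y":0,"z":-0.05,"yaw":0}]'
python3 tilt.py side
```

```text
time_s: 7.53
tcp_pos: [0.545, -0.0217, 0.093]
eef_rot: [179.9, -1.5, -78.6]
contact_force: [-2.4, -9.7, 15.0]
gripper_width: 0.0459
side t 7.53 tcp [ 0.545  -0.0217  0.093 ] F [-2.4 -9.7 15. ] n 901 537 normal [-0.    0.87  0.49] tilt 60.4 slabXYZ rng [-0.056 -0.127  0.017] [ 0.039 -0.076  0.099]
time_s: 7.75
tcp_pos: [0.5428, -0.0093, 0.0992]
eef_rot: [179.9, -1.8, -78.5]
contact_force: [-2.9, -6.8, 14.9]
gripper_width: 0.0462
side t 7.75 tcp [ 0.5428 -0.0093  0.0992] F [-2.9 -6.8 14.9] n 869 505 normal [-0.01  0.94  0.35] tilt 69.3 slabXYZ rng [-0.056 -0.114  0.015] [ 0.039 -0.074  0.103]
```

```bash

python3 -m inch '[{"x":-0.25,"y":0,"z":-0.02,"yaw":0},{"x":-0.25,"y":0,"z":-0.02,"yaw":0}]'
python3 tilt.py side
python3 -m inch '[{"x":-0.25,"y":0,"z":0,"yaw":0},{"x":-0.25,"y":0,"z":0,"yaw":0}]'
python3 tilt.py side:s4.png
python3 - <<'E'
import cv2
cv2.imwrite('pics/s4c.png',cv2.resize(cv2.imread('pics/s4.png')[120:250,190:370],(720,520),interpolation=2))
E
```

```text
time_s: 7.97
tcp_pos: [0.5404, 0.0028, 0.1033]
eef_rot: [180.0, -1.9, -78.4]
contact_force: [-4.0, -4.7, 13.2]
gripper_width: 0.0464
side t 7.97 tcp [0.5404 0.0028 0.1033] F [-4.  -4.7 13.2] n 822 469 normal [-0.01  0.98  0.21] tilt 78.1 slabXYZ rng [-0.056 -0.102  0.014] [ 0.039 -0.072  0.105]
time_s: 8.18
tcp_pos: [0.5377, 0.0157, 0.1057]
eef_rot: [-180.0, -2.0, -78.3]
contact_force: [-3.2, -3.0, 11.1]
gripper_width: 0.0458
side t 8.18 tcp [0.5377 0.0157 0.1057] F [-3.2 -3.  11.1] n 748 458 normal [-0.    1.    0.04] tilt 87.6 slabXYZ rng [-0.056 -0.092  0.014] [ 0.038 -0.07   0.105]
```

View pics/s4c.png

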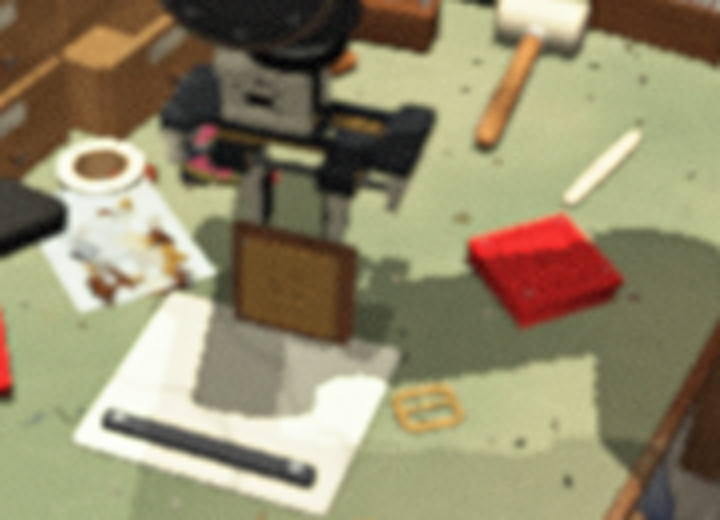

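Picture: the plate stands upright at the slab's front edge (crop 295,285), and the fingertips are behind its top edge. I'll continue past upright.

```bash

python3 -m inch '[{"x":-0.25,"y":0,"z":0,"yaw":0},{"x":-0.25,"y":0,"z":0,"yaw":0}]'
python3 tilt.py side
python3 -m inch '[{"x":-0.25,"y":0,"z":0,"yaw":0},{"x":-0.25,"y":0,"z":0,"yaw":0}]'
python3 tilt.py side
```

```text
time_s: 8.4
tcp_pos: [0.5352, 0.0294, 0.1073]
eef_rot: [-179.9, -2.1, -78.2]
contact_force: [-2.4, -1.3, 11.5]
gripper_width: 0.0459
side t 8.4 tcp [0.5352 0.0294 0.1073] F [-2.4 -1.3 11.5] n 696 412 normal [ 0.01 -1.    0.1 ] tilt 84.5 slabXYZ rng [-0.056 -0.085  0.013] [ 0.038 -0.06   0.105]
time_s: 8.62
tcp_pos: [0.5324, 0.0435, 0.1084]
eef_rot: [-179.8, -2.0, -78.2]
contact_force: [-0.7, 0.4, 2.1]
gripper_width: 0.0461
side t 8.62 tcp [0.5324 0.0435 0.1084] F [-0.7  0.4  2.1] n 619 354 normal [ 0.01 -0.97  0.26] tilt 75.0 slabXYZ rng [-0.056 -0.081  0.015] [ 0.038 -0.046  0.102]
```

```bash

python3 -m inch '[{"x":-0.3,"y":0,"z":0.1,"yaw":0},{"x":-0.3,"y":0,"z":0.1,"yaw":0}]'
python3 tilt.py side
python3 -m inch '[{"x":-0.3,"y":0,"z":0.1,"yaw":0},{"x":-0.2,"y":0,"z":0,"yaw":0},{"x":0,"y":0,"z":0,"yaw":0}]'
python3 tilt.py side:s5.png
```

```text
time_s: 8.83
tcp_pos: [0.5292, 0.0601, 0.1024]
eef_rot: [-179.8, -2.0, -78.1]
contact_force: [-1.0, 0.8, -0.9]
gripper_width: 0.0459
side t 8.83 tcp [0.5292 0.0601 0.1024] F [-1.   0.8 -0.9] n 825 491 normal [ 0.   -0.01  1.  ] tilt 0.3 slabXYZ rng [-0.056 -0.067  0.015] [0.039 0.026 0.038]
time_s: 9.13
tcp_pos: [0.5253, 0.0749, 0.0972]
eef_rot: [-179.9, -2.0, -78.1]
contact_force: [0.8, -0.3, 0.5]
gripper_width: 0.0459
side t 9.13 tcp [0.5253 0.0749 0.0972] F [ 0.8 -0.3  0.5] n 834 504 normal [0. 0. 1.] tilt 0.1 slabXYZ rng [-0.056 -0.068  0.015] [0.039 0.027 0.038]
```

```bash
python3 - <<'E'
import cv2
cv2.imwrite('pics/s5c.png',cv2.resize(cv2.imread('pics/s5.png')[120:250,190:370],(720,520),interpolation=2))
E
```

```text
(no output)
```

View pics/s5c.png

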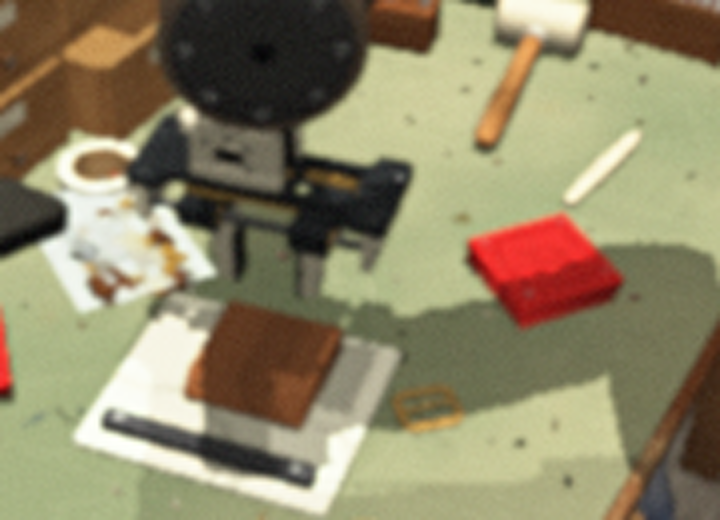

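The plate lies face down, wood up, at crop (265,360), with its centre at slab (-0.009, -0.020). Next I'll back off, descend behind it and push about 32 mm.

```bash

python3 -m inch '[{"x":0.7,"y":0,"z":0,"yaw":0.3},{"x":0.7,"y":0,"z":0,"yaw":0},{"x":0.7,"y":0,"z":0,"yaw":0},{"x":0,"y":0,"z":0,"yaw":0}]'
python3 -m inch '[{"x":0,"y":0,"z":0.8,"yaw":0},{"x":0,"y":0,"z":0.8,"yaw":0},{"x":0,"y":0,"z":0.5,"yaw":0},{"x":0,"y":0,"z":0.2,"yaw":0}]'
```

```text
time_s: 9.52
tcp_pos: [0.5357, 0.0225, 0.0988]
eef_rot: [-179.9, -2.0, -79.1]
contact_force: [0.7, -0.6, 0.7]
gripper_width: 0.0462
time_s: 9.85
tcp_pos: [0.5386, 0.02, 0.0418]
eef_rot: [-179.6, -2.0, -79.3]
contact_force: [0.6, -0.1, -0.7]
gripper_width: 0.046
```

```bash

python3 -m inch '[{"x":0,"y":0,"z":0.35,"yaw":0},{"x":0,"y":0,"z":0.2,"yaw":0}]'
python3 -m inch '[{"x":-0.4,"y":0,"z":0,"yaw":0},{"x":-0.4,"y":0,"z":0,"yaw":0},{"x":-0.3,"y":0,"z":0,"yaw":0},{"x":-0.3,"y":0,"z":0,"yaw":0}]'
python3 tilt.py side
```

```text
time_s: 10.02
tcp_pos: [0.5388, 0.0197, 0.0272]
eef_rot: [-179.6, -2.0, -79.3]
contact_force: [0.1, 0.7, 0.2]
gripper_width: 0.0457
time_s: 10.35
tcp_pos: [0.5319, 0.0559, 0.0256]
eef_rot: [-179.6, -2.0, -79.4]
contact_force: [-1.1, -1.1, -1.5]
gripper_width: 0.0461
side t 10.35 tcp [0.5319 0.0559 0.0256] F [-1.1 -1.1 -1.5] n 993 522 normal [0. 0. 1.] tilt 0.3 slabXYZ rng [-0.059 -0.082  0.015] [0.041 0.043 0.117]
```

```bash

python3 -m inch '[{"x":-0.25,"y":0,"z":0,"yaw":0},{"x":-0.2,"y":0,"z":0,"yaw":0},{"x":-0.1,"y":0,"z":0,"yaw":0}]'
python3 -m inch '[{"x":-0.08,"y":0,"z":0,"yaw":0}]'
python3 tilt.py side
```

```text
time_s: 10.65
tcp_pos: [0.5294, 0.073, 0.0261]
eef_rot: [-179.5, -2.0, -79.2]
contact_force: [-0.2, -1.1, -1.1]
gripper_width: 0.0462
time_s: 10.73
tcp_pos: [0.5287, 0.0747, 0.0262]
eef_rot: [-179.6, -2.0, -79.2]
contact_force: [10.2, -23.4, 2.2]
gripper_width: 0.0462
side t 10.73 tcp [0.5287 0.0747 0.0262] F [ 10.2 -23.4   2.2] n 981 540 normal [-0.  0.  1.] tilt 0.4 slabXYZ rng [-0.059 -0.062  0.02 ] [0.05  0.059 0.118]
```

```bash

python3 -m inch '[{"x":-0.09,"y":0,"z":0,"yaw":0}]'
python3 -m inch '[{"x":0.2,"y":0,"z":0,"yaw":0},{"x":0.7,"y":0,"z":0,"yaw":0},{"x":0.7,"y":0,"z":-0.8,"yaw":0},{"x":0.7,"y":0,"z":-1,"yaw":0},{"x":0.7,"y":0,"z":-1,"yaw":0}]'
python3 -m inch '[{"x":0.5,"y":0,"z":-1,"yaw":0},{"x":0.5,"y":0,"z":-1,"yaw":0},{"x":0,"y":0,"z":-1,"yaw":0},{"x":0,"y":0,"z":0,"yaw":0},{"x":0,"y":0,"z":0,"yaw":0}]'
python3 tilt.py side:s6.png scene
python3 look.py side; python3 st.py side .42 .62 .04 .23 .027 .05; python3 look.py scene f.png; python3 st.py scene .42 .62 .04 .23 .027 .05
python3 st.py side .4 .65 .14 .26 .016 .0265
python3 - <<'E'
import cv2
a=cv2.imread('pics/s6.png')[150:260,200:330];b=cv2.imread('pics/f.png')[150:260,160:320]
cv2.imwrite('pics/fc.png',cv2.hconcat([cv2.resize(a,(390,330)),cv2.resize(b,(400,330))]))
E
```

```text
time_s: 10.87
tcp_pos: [0.5287, 0.0748, 0.0267]
eef_rot: [-179.6, -2.2, -79.2]
contact_force: [11.2, -25.3, 3.0]
gripper_width: 0.046
time_s: 11.28
tcp_pos: [0.5393, 0.0018, 0.0971]
eef_rot: [179.9, -2.3, -79.1]
contact_force: [1.6, -0.0, -0.3]
gripper_width: 0.0456
time_s: 11.7
tcp_pos: [0.5462, -0.0235, 0.1831]
eef_rot: [-179.6, -2.2, -79.3]
contact_force: [-0.6, -0.1, -1.0]
gripper_width: 0.0461
side t 11.7 tcp [ 0.5462 -0.0235  0.1831] F [-0.6 -0.1 -1. ] n 819 536 normal [ 0. -0.  1.] tilt 0.2 slabXYZ rng [-0.055 -0.033  0.019] [0.039 0.059 0.038]
scene t 11.75 tcp [ 0.5466 -0.0234  0.1834] F [0.8 1.  0.9] n 721 419 normal [-0.  0.  1.] tilt 0.2 slabXYZ rng [-0.059 -0.035  0.014] [0.039 0.053 0.038]
11.8 [ 0.5461 -0.0233  0.1824] [-179.6   -2.2  -79.3] [ 0.1  0.4 -0.5]
[252. 216.] 730 [0.5113 0.1286] [0.0962 0.0925] 10.6 corners [[0.4560000002384186, 0.16500000655651093], [0.4729999899864197, 0.07400000095367432], [0.5669999718666077, 0.09200000017881393], [0.550000011920929, 0.18299999833106995]] z [0.029 0.034 0.037]
11.85 [ 0.5456 -0.0233  0.1816] [-179.7   -2.2  -79.3] [ 0.7 -0.8 -0.7]
[226. 195.] 549 [0.5102 0.127 ] [0.1023 0.0911] 9.9 corners [[0.4519999921321869, 0.16300000250339508], [0.46799999475479126, 0.0729999989271164], [0.5680000185966492, 0.09099999815225601], [0.5529999732971191, 0.1809999942779541]] z [0.029 0.035 0.037]
[243. 230.] 390 [0.5115 0.1815] [0.1692 0.046 ] 15.8 corners [[0.42399999499320984, 0.1809999942779541], [0.4359999895095825, 0.13600000739097595], [0.5989999771118164, 0.18199999630451202], [0.5870000123977661, 0.22699999809265137]] z [0.017 0.021 0.025]
```

View pics/fc.png

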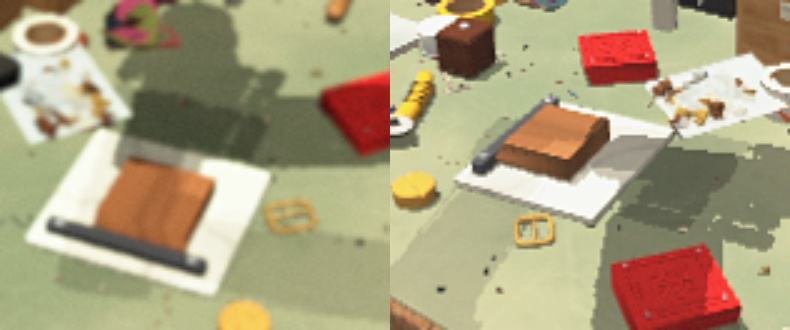

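The plate is flat, squarely against the bar and wholly on the slab. Its yaw is about 10.3° against 11° for the bar. The robot is clear and the bystanders look untouched, so I'm handing in.

```bash
python3 -c "
from plant import r
print(r.close_job())"
```

```text
the job is handed in; nothing more can be done
None
```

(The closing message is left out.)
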